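# Push the calibration plate out over the end of the microscope stage

## Task

The flat steel calibration plate lies askew on the microscope's stage. With your fingertips only, never lifting it or letting it tip, push it so that its long side lies against the guide bar at the back of the stage and about a third of its length stands out over the end of the stage nearer the robot, ready to be taken by its edge. Leave the objective, eyepiece, oil bottle and slide holder where they are.

Things in the scene. Friction and masses are not known exactly. Their poses are not given: they have to be found in the camera images.
- microscope: Cream microscope stand with its head taken off, fixed to the bench. Origin on the bench (z = 0) under the centre of the stage; +x points to the column at the back, +y along the stage to its open end (the one nearer the robot), z up. It is turned so that +y points within 15 degrees of -x of the world, the column to the robot's left.
- stage_center (a point): Centre of the stage's top surface, 150 mm above the bench, axes as the microscope's. The stage is a fixed flat black plate, 150 mm in x by 190 mm in y. Nothing of it stands up but the guide bar; the round window here is flush.
- stage_corner (a point): Point on the stage's top, 150 mm above the bench, where the front face of the guide bar meets the edge of the open end; at (+45, +95, +150) mm from the microscope's origin, axes as the microscope's. The guide bar is straight, 10 mm high, 16 mm wide (x = 45 to 61 mm), and runs along y over the whole 190 mm of the stage.
- column_front (a point): Middle of the column's front at stage height, at (+105, 0, +150) mm from the microscope's origin. The column rises behind the guide bar to 345 mm above the bench; 95 mm wide (y), 85 mm deep; its front face is at x = 115 mm and a 36 mm wide rail on it stands out to x = 105 mm.
- plate: Loose flat steel calibration plate, 76 x 50 x 5 mm, about 0.14 kg, a small round window in its middle. Origin at the centre of its underside, z up, x along its 76 mm, y along its width. It starts flat on the stage, the middle of its long side 18 to 25 mm off the guide bar, askew by up to 14 degrees, its x axis roughly along the microscope's +y. Slides with ordinary friction.
- objective: Microscope objective lens, 28 mm across, 42 mm high, standing loose on the stage in the front corner at the open end. Origin at the centre of its underside. Leave alone.
- eyepiece: Eyepiece, 35 mm across, 59 mm high, standing loose on the bench in front of the microscope. Origin at the centre of its underside. Leave alone.
- oil_bottle: Small amber bottle, 32 mm across, 68 mm high, standing loose on the bench in front of the microscope. Origin at the centre of its underside. Leave alone.
- slide_holder: Black slide holder taken off the stage, a bar 105 mm long with two arms and two thumbscrews, up to 15 mm high, lying loose on the bench by the front of the microscope. Origin at the middle of the bar's underside. Leave alone.
Things that resemble listed ones, but are neither listed nor needed, are in the scene too. What is meant by the plate is not red or turquoise, and is the larger of those in its own colour.

How it is judged (in metres and radians):
At the end, for the whole second after the job is handed in: The plate lies flat and at rest on the stage, its long side along the guide bar (within 4 mm of it at its middle and parallel to it within 0.06 rad), and stands out 17 to 34 mm of its 76 mm past the open end of the stage (y of plate in the frame of stage_corner between -0.021 and -0.004 m and x of plate in the frame of stage_corner between -0.029 and -0.02 m and z of plate in the frame of stage_corner between -0.003 and 0.003 m and angle between the x axis of plate and the y axis of microscope, either way round below 0.06 rad and angle between plate's own z axis and vertical below 0.05 rad and linear speed of plate below 0.01 m/s); the robot touches nothing.
It fails at once if the plate is lifted off the stage (z of plate in the frame of stage_corner above 0.008 m).
It fails at once if the plate tips or falls off the stage (angle between plate's own z axis and vertical above 0.2 rad or z of plate in the frame of stage_corner below -0.01 m).
It fails at once if the objective is moved (distance of objective from where it was at the start of the episode above 0.01 m).
It fails at once if the eyepiece, oil bottle or slide holder is moved (distance of any of eyepiece, oil_bottle, slide_holder from where it was at the start of the episode above 0.01 m).
It also fails if it takes over 64 s, if anything falls off the work surface, if the arm or the gripper's body presses on something with over 40 N, if the wrist force passes 120 N, or if a joint passes its speed limit or range.

## Robot

A 6-joint arm with a two-finger parallel gripper is mounted at the origin on the work surface. World frame = base frame: x ahead of the robot, y to its left, z up, the work surface at z = 0. Lengths are in mm, angles in rad, forces in N, time in s.
With the tool pointing down it reaches from about 275 to 750 mm from the base axis. Payload 10.2 kg.
Tool frame: the origin (TCP) lies at the very end of the fingers, on their centre line; the grasp point (between the pads) lies behind it (ctrl.grasp_offset is the z of the grasp point in the tool frame, in mm); z points along the fingers, y is the direction in which the jaws open and shut (so a half turn about z gives the same grasp; the last joint's range is limited). The gripper opens to 85 mm and grips with 20 to 120 N. Pads are 22 mm wide; open, the fingers measure 114 mm over their backs; the gripper's body (76 mm by 85 mm) begins 54 mm behind the grasp point. The pads swing forward as they close: fully open they stand 13 mm farther back than shut.
Start: joints at [-1.487, 0.313, 1.498, -0, 1.331, -0.223], TCP at [158.542, -500.495, 231.294] pointing down, gripper open.
Joint ranges: [-2.94, 2.94], [-0.97, 2.17], [0.19, 2.56], [-1.23, 4.37], [0.02, 3.11], [-2.88, 2.88]. Speed limits (rad/s): [2.39, 2.39, 3.01, 3.14, 3.14, 3.14].

## Interface

Orientations are given as a unit quaternion [w, x, y, z].
In Python, from rig import ctrl, capture, job gives the robot as it stands. The module is installed in compiled form; this text tells all that it offers.
- The arm moves only by the tool move_arm, never from a script. Its argument "series" is a list of rows, each a list of 7 numbers: the turn, a rotation vector about the tool's x, y, z in rad, then the shift along the tool's x, y, z in cm, then the opening, from 0 (shut) to 1 (fully open). A call has 1 to 5 rows; each row is the pose to reach, as a shift and turn from the pose measured when the call began, along the tool's axes at that moment; what a row does not reach only later rows make up. A row lasts 1/12 s, in which the tool goes at most 41.7 mm and 7.16 degrees, less where a joint would pass 70% of its speed; a pose out of reach is approached as far as the arm can. A call with a gripper value outside its range is refused whole. The fingers move at their own pace and stop on an object; "grip_force" is the grip in N (left out, the last holds). Time passes only in rows, so rows that repeat a pose let the fingers close. It gives the time, the measured TCP pose, the force and the opening at its end, in the units of the state.
- ctrl.sense(): the state, without advancing time (a new reading comes with each control period).
- capture(name): name is "scene" or "side" or "wrist"; returns a dict with "frame" (420x560x3 uint8, red, green, blue), "mtx" (3x3 intrinsics, pixels), "R" (3x3) and "t" (3): a world point X has camera coordinates R X + t. Camera axes: x right, y down, z forward; pixel columns grow to the right and rows downward; lengths in mm; the calibration is good to about 2 mm. A picture is of the moment at which its call begins. There is no depth.
- job.finish_job(): hands the job in, once; it reports no verdict.
The state is a dict: "time_s": time; "joints": joint angles; "dq": joint speeds; "tau": joint torques, N m; "eef_pos": TCP position; "ee_rot": TCP orientation; "force": force on the tool from outside, world axes, zero at the start; "wrist_torque": the same for the moment, N m; "grip_width": opening from 0.0 (shut) to 1.0 (fully open).
Only numpy, scipy, OpenCV 4.12 (cv2) and the standard library are available. Lean on these libraries where they do the work, as an engineer would, in place of code of your own. Each camera call takes 0.05 s, during which the arm holds its last target.

## Working session

There is one attempt and no reset: what is moved stays moved. The work goes in short steps, Python scripts to look and compute and a tool call to move; the robot and the scene stay as the last step left them, time stands still between calls to the robot, and variables do not carry over. Pictures are saved under pics/ and viewed, and the job is handed in when it is done.

Besides the shell and the picture viewer there is one more tool, called after "Request:" as a command line: name --pt "numbers of a row" for each row, then --argument value for the rest. move_arm: Moves the arm, as the interface text tells. Its arguments: {"type":"object","properties":{"series":{"type":"array","items":{"type":"array","items":{"type":"number"}}},"grip_force":{"type":"number"}},"required":["series"]}

```bash
mkdir -p pics; python3 - <<'E'
from rig import ctrl,capture
import cv2
s=ctrl.sense(); print(s, ctrl.grasp_offset)
for n in ["scene","side","wrist"]:
    c=capture(n); cv2.imwrite(f"pics/{n}0.png",c["frame"][:,:,::-1]); print(n,c["mtx"].tolist(),c["R"].tolist(),c["t"].tolist())
E
```

```text
{'time_s': 0.0, 'joints': array([-1.48734548e+00,  3.13439138e-01,  1.49842237e+00, -1.55583412e-05,
        1.33100992e+00, -2.23386357e-01]), 'dq': array([ 0.00210934, -0.00025074,  0.00093289,  0.001112  , -0.00145005,
        0.00064341]), 'tau': array([ 5.78255167e-04, -4.12270367e+01, -2.59746659e+01, -1.47254514e-04,
        4.13514776e-03, -1.22394638e-05]), 'eef_pos': array([ 158.54332519, -500.22123512,  230.74617454]), 'ee_rot': array([-6.38353478e-04,  9.88253946e-01,  1.52819268e-01,  3.71632392e-05]), 'force': array([-0.56291112, -0.4530042 ,  0.75038287]), 'wrist_torque': array([-0.00529829, -0.00252414, -0.024976  ]), 'grip_width': 0.9993434482360227} -18.700000000000003
scene [[384.5790384712273, 0.0, 277.56662771500356], [0.0, 384.5790384712273, 213.86280180497914], [0.0, 0.0, 1.0]] [[-0.7259551335442234, 0.6875428359538268, 0.01655272815455772], [0.5644681529605625, 0.6094088247825503, -0.5567733727203933], [-0.3928929222753702, -0.3948490002592393, -0.830499499470168]] [451.8290988099822, -186.5260819997774, 991.3147561639983]
side [[487.896338851071, 0.0, 282.10478152905176], [0.0, 487.896338851071, 200.9796243760946], [0.0, 0.0, 1.0]] [[0.9579308518879148, -0.2865488895487728, -0.01606912877721232], [-0.22777901905159284, -0.7250140474661808, -0.6499779607468242], [0.17460011878915635, 0.6262941520364623, -0.7597831490917265]] [-559.5344513740642, 152.01534326973862, 823.406858855186]
wrist [[330.8725348118799, 0.0, 279.46937397455764], [0.0, 330.8725348118799, 212.93836149295], [0.0, 0.0, 1.0]] [[0.3019886022258091, -0.9533104591756079, -0.0014326730594814948], [-0.9203655468699329, -0.29194336709772345, 0.26018518509410704], [-0.2484555176696887, -0.07725437744255724, -0.9655576714549222]] [-525.50977787208, -33.422143082346274, 379.4617042382384]
```

View pics/scene0.png

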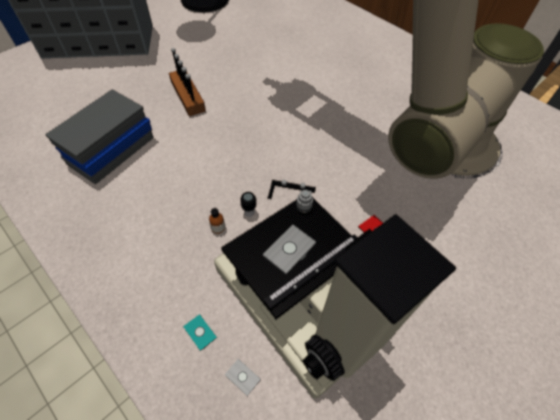

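View pics/side0.png

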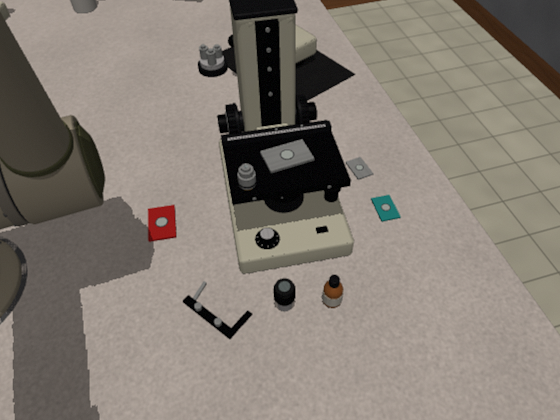

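View pics/wrist0.png

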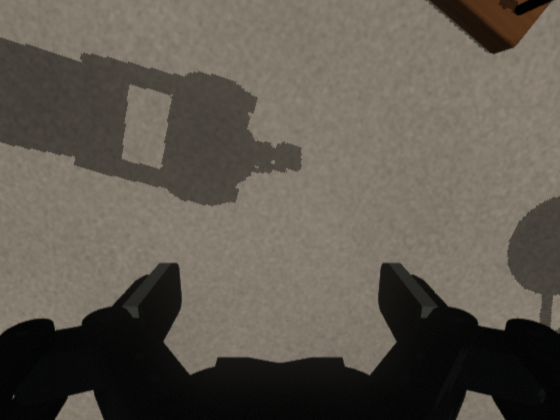

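```bash
python3 - <<'E'
import cv2
a=cv2.imread("pics/scene0.png")[180:330,200:370]; cv2.imwrite("pics/scene0c.png",cv2.resize(a,None,fx=4,fy=4,interpolation=cv2.INTER_CUBIC))
a=cv2.imread("pics/side0.png")[110:260,210:370]; cv2.imwrite("pics/side0c.png",cv2.resize(a,None,fx=4,fy=4,interpolation=cv2.INTER_CUBIC))
E
```

```text
(no output)
```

View pics/scene0c.png

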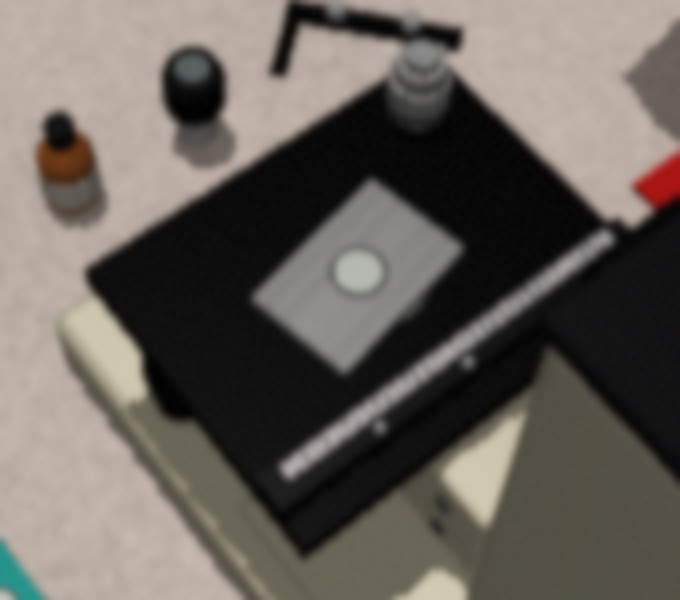

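View pics/side0c.png

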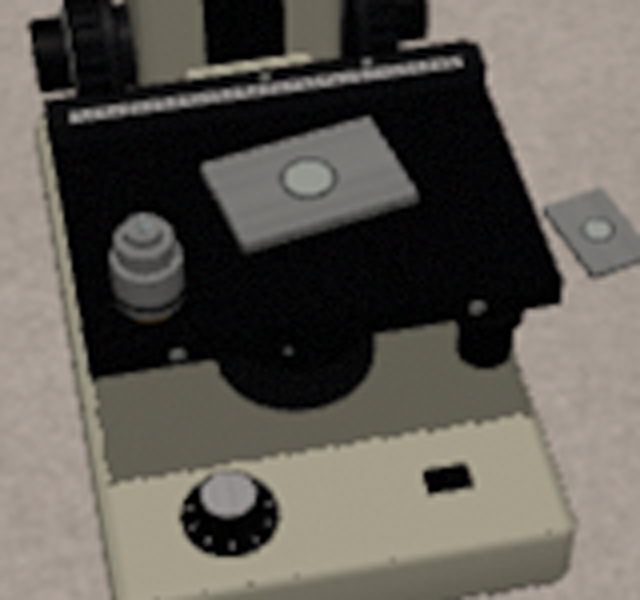

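```bash
cat > h.py <<'E'
import numpy as np, cv2
from scipy.optimize import least_squares
def proj(c,X):
    X=np.atleast_2d(X); p=X@np.asarray(c["R"]).T+c["t"]; q=p@np.asarray(c["mtx"]).T; return q[:,:2]/q[:,2:]
def ray(c,uv,z):
    d=np.asarray(c["R"]).T@np.linalg.inv(c["mtx"])@np.array([uv[0],uv[1],1.]); o=-np.asarray(c["R"]).T@c["t"]
    return o+d*(z-o[2])/d[2]
def rot(a): return np.array([[np.cos(a),-np.sin(a)],[np.sin(a),np.cos(a)]])
def M(p,X): # microscope pose p=(x,y,a): local->world
    X=np.atleast_2d(np.asarray(X,float)); o=X.copy(); o[:,:2]=X[:,:2]@rot(p[2]).T+p[:2]; return o
E
python3 - <<'E'
from h import *
from rig import capture
S=capture("scene");D=capture("side")
import pickle; pickle.dump((S,D),open("cams.pkl","wb"))
def sc(u,v): return (200+u/4-.4,180+v/4-.4)
def sd(u,v): return (210+u/4-.4,110+v/4-.4)
for n,uv in dict(frontfar=sc(88,272),fr2=sc(380,87)).items(): print(n,ray(S,uv,150))
print("side frontopen",ray(D,sd(93,372),150),"backopen",ray(D,sd(48,105),150),"farfront",ray(D,sd(557,285),150))
print("bar sc",ray(S,sc(285,470),160),ray(S,sc(610,235),160))
print("bar sd",ray(D,sd(465,62),160),ray(D,sd(70,117),160))
print("plate sc",[ray(S,sc(*p),155).round(1)[:2] for p in [(372,178),(465,246),(345,376),(251,298)]])
print("plate sd",[ray(D,sd(*p),155).round(1)[:2] for p in [(244,245),(200,167),(374,117),(418,190)]])
print("obj", ray(D,sd(150,312),150),ray(S,sc(415,125),150))
E
```

```text
frontfar [671.26769816 -86.90152756 150.        ]
fr2 [515.77558575 -71.58359913 150.        ]
side frontopen [484.21888154 -80.33787337 150.        ] backopen [499.49920931  73.41462337 150.        ] farfront [669.1598606  -91.26690961 150.        ]
bar sc [673.05649046  34.90387725 160.        ] [504.39891076  51.90019111 160.        ]
bar sd [675.83064964  34.39067566 160.        ] [505.50380845  51.89970678 160.        ]
plate sc [array([554.9, -37.5]), array([550. ,  12.8]), array([627.8,  21. ]), array([631.7, -29.9])]
plate sd [array([556.3, -37.7]), array([551.1,  11.1]), array([629.3,  18.2]), array([632.6, -29.1])]
obj [512.42962055 -56.92465343 150.        ] [519.00048746 -46.36161913 150.        ]
```

```bash
cat > ov.py <<'E'
from h import *
def boxpts(x0,x1,y0,y1,z): return [[x0,y0,z],[x1,y0,z],[x1,y1,z],[x0,y1,z]]
def draw(img,c,pts,off,f,col,closed=True):
    q=(proj(c,pts)-off+.5)*f
    cv2.polylines(img,[np.round(q*8).astype(np.int32)],closed,col,1,cv2.LINE_AA,3)
def overlay(c,mp,plate,off,size,f,out):
    a=c["frame"][off[1]:off[1]+size[1],off[0]:off[0]+size[0],::-1]
    a=cv2.resize(np.ascontiguousarray(a),None,fx=f,fy=f,interpolation=cv2.INTER_CUBIC)
    a=cv2.convertScaleAbs(a,alpha=1.6,beta=25)
    off=np.array(off)
    draw(a,c,M(mp,boxpts(-75,75,-95,95,150)),off,f,(0,255,0))
    draw(a,c,M(mp,boxpts(45,61,-95,95,160)),off,f,(0,255,255))
    draw(a,c,M(mp,[[45,-95,150],[45,95,150]]),off,f,(255,255,0),False)
    if plate is not None: draw(a,c,M(plate,boxpts(-38,38,-25,25,155)),off,f,(0,0,255)); draw(a,c,M(plate,boxpts(-38,38,-25,25,150)),off,f,(255,0,255))
    cv2.imwrite(out,a)
E
python3 - <<'E'
from ov import *
import pickle
S,D=pickle.load(open("cams.pkl","rb"))
th=np.deg2rad(84.17); 
# origin guess: frontfar ~ (670.3,-88)
R=rot(th); o=np.array([670.3,-87.5])-R@np.array([-75,-95]); mp=(o[0],o[1],th); print(mp)
pl=np.mean([[554.9,-37.5],[550,12.8],[627.8,21],[631.7,-29.9],[556.3,-37.7],[551.1,11.1],[629.3,18.2],[632.6,-29.1]],0)
pp=(pl[0],pl[1],np.deg2rad(180+5.8)); print(pp)
overlay(S,mp,pp,(200,180),(170,150),4,"pics/ovs.png")
overlay(D,mp,pp,(210,110),(160,150),4,"pics/ovd.png")
E
```

```text
(np.float64(583.4096624694123), np.float64(-3.2380913827574034), np.float64(1.4690436314036273))
(np.float64(591.7125), np.float64(-8.8875), np.float64(3.2428217502054646))
```

View pics/ovs.png

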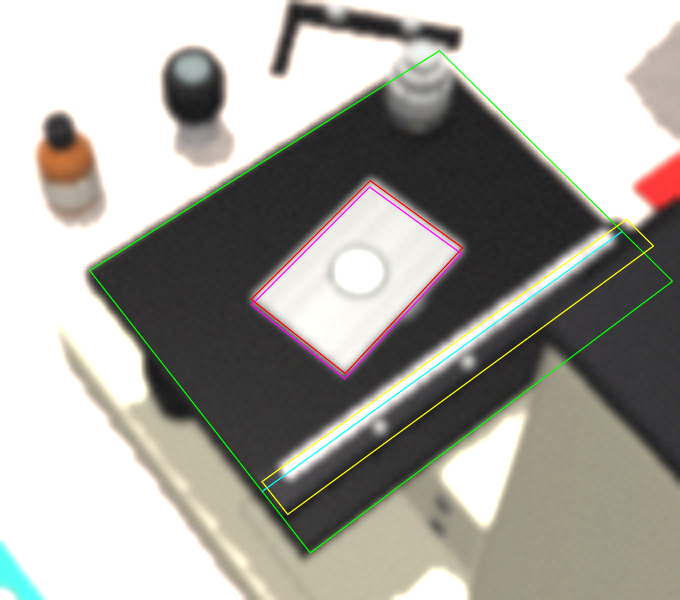

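View pics/ovd.png

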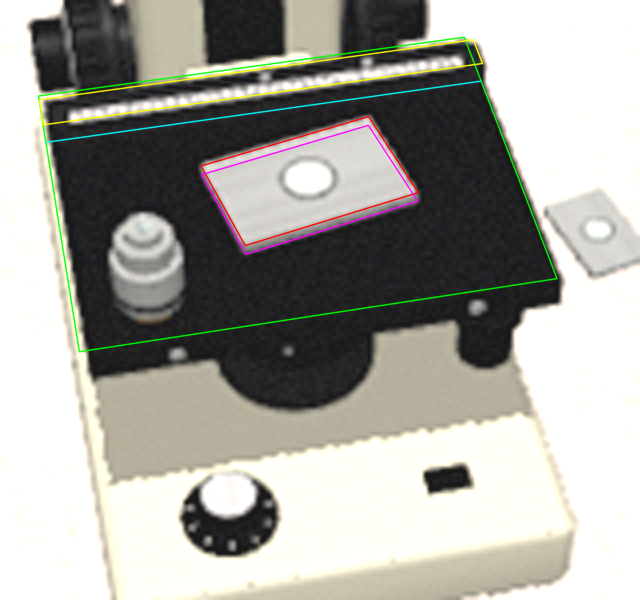

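```bash
cat > go.py <<'E'
import sys
from h import *
from rig import ctrl
from scipy.spatial.transform import Rotation as Ro
TH=np.deg2rad(84.17); MP=(585.4,-3.4,TH)
def st():
    s=ctrl.sense(); w,x,y,z=s["ee_rot"]; return s,Ro.from_quat([x,y,z,w])
def rep(s=None):
    s,R=st(); p=s["eef_pos"]; m=rot(TH).T@(p[:2]-MP[:2])
    print("t",round(s["time_s"],2),"world",p.round(1),"micro xy",m.round(1),"F",s["force"].round(1),"Fm",(rot(TH).T@s["force"][:2]).round(1),"grip",round(s["grip_width"],3),"j",s["joints"].round(2))
def to(mx,my,z):
    s,R=st(); T=np.r_[M(MP,[[mx,my,z]])[0]]
    d=R.inv().apply(T-s["eef_pos"])/10
    # goal: tool x=+y_m, tool y=+x_m, tool z down
    c,sn=np.cos(TH),np.sin(TH); G=Ro.from_matrix(np.array([[-sn,c,0],[c,sn,0],[0,0,-1]]).T if False else np.column_stack([[-sn,c,0],[c,sn,0],[0,0,-1]]))
    print("turn",(R.inv()*G).as_rotvec().round(4),"shift cm",d.round(2))
if __name__=="__main__":
    rep()
    if len(sys.argv)>3: to(*map(float,sys.argv[1:4]))
E
python3 go.py -66 -5 240
```

```text
t 0.25 world [ 158.5 -500.4  231. ] micro xy [-537.8  374.2] F [ 0.1 -0.2 -0.2] Fm [-0.1 -0.1] grip 0.997 j [-1.49  0.31  1.5   0.    1.33 -0.22]
turn [ 0.000e+00 -8.000e-04 -2.733e+00] shift cm [ 53.54 -28.23  -0.87]
```

Request:
move_arm --pt "0 0 -0.11 3 -1.6 -0.5 0.5" --pt "0 0 -0.22 6 -3.2 -1 0" --pt "0 0 -0.33 9 -4.8 -1 0" --pt "0 0 -0.44 12 -6.3 -1 0" --pt "0 0 -0.55 15 -7.9 -1 0" --grip_force 30

```text
time_s: 0.67
eef_pos: [278.5, -378.5, 241.1]
ee_rot: [-0.0, 0.909, 0.418, 0.0]
force: [1.0, -0.5, -0.4]
grip_width: 0.297
```

```bash
python3 go.py -66 -5 240
```

```text
t 0.67 world [ 278.5 -378.5  241.1] micro xy [-404.4  267.2] F [ 1.  -0.5 -0.4] Fm [-0.4 -1. ] grip 0.297 j [-1.19  0.18  1.64  0.    1.32 -0.48]
turn [ 3.000e-04 -6.000e-04 -2.178e+00] shift cm [43.32  3.05  0.13]
```

Request:
move_arm --pt "0 0 -0.12 3.5 0.2 0 0" --pt "0 0 -0.24 7 0.5 0 0" --pt "0 0 -0.36 10.5 0.7 0 0" --pt "0 0 -0.48 14 1 0 0" --pt "0 0 -0.6 17 1.2 0 0"

```text
time_s: 1.08
eef_pos: [399.5, -255.5, 241.3]
ee_rot: [-0.0, 0.742, 0.67, 0.0]
force: [0.1, -1.4, 0.1]
grip_width: -0.006
```

```bash
python3 go.py -66 -5 240
```

```text
t 1.08 world [ 399.5 -255.5  241.3] micro xy [-269.7  159.3] F [ 0.1 -1.4  0.1] Fm [-1.4 -0.2] grip -0.006 j [-0.82  0.19  1.63  0.    1.32 -0.71]
turn [ 5.0000e-04 -2.0000e-04 -1.5715e+00] shift cm [20.38 16.42  0.14]
```

Request:
move_arm --pt "0 0 -0.12 2.6 2.1 0 0" --pt "0 0 -0.24 5.2 4.2 0 0" --pt "0 0 -0.36 7.8 6.3 0 0" --pt "0 0 -0.48 10.4 8.4 0 0" --pt "0 0 -0.6 13 10.5 0 0"

```text
time_s: 1.5
eef_pos: [518.2, -135.5, 241.3]
ee_rot: [-0.0, 0.509, 0.861, 0.0]
force: [0.2, -0.9, 0.0]
grip_width: 0.006
```

```bash
python3 go.py -66 -5 240
```

```text
t 1.5 world [ 518.2 -135.5  241.3] micro xy [-138.2   53.4] F [ 0.2 -0.9  0. ] Fm [-0.8 -0.3] grip 0.006 j [-0.47  0.33  1.45  0.    1.36 -0.98]
turn [ 5.000e-04 -0.000e+00 -9.654e-01] shift cm [2.61 8.91 0.14]
```

Request:
move_arm --pt "0 0 -0.12 0.7 2.2 0 0" --pt "0 0 -0.24 1.3 4.4 0 0" --pt "0 0 -0.36 2 6.6 0 0" --pt "0 0 -0.48 2.6 8.9 0 0" --pt "0 0 -0.6 2.6 8.9 0.1 0"

```text
time_s: 1.92
eef_pos: [585.4, -67.0, 240.0]
ee_rot: [0.0, 0.227, 0.974, 0.001]
force: [-0.3, 1.4, -0.4]
grip_width: 0.0
```

Request:
move_arm --pt "0 0 -0.12 0 0 0 0" --pt "0 0 -0.24 0 0 0 0" --pt "0 0 -0.365 0 0 0 0" --pt "0 0 -0.365 0 0 0 0"

```text
time_s: 2.25
eef_pos: [585.4, -66.9, 239.7]
ee_rot: [0.0, 0.044, 0.999, 0.001]
force: [0.9, 0.4, 0.3]
grip_width: -0.003
```

```bash
python3 go.py -66 -5 170; python3 - <<'E'
from rig import capture
import cv2
for n in ["side","wrist"]:
    c=capture(n); cv2.imwrite(f"pics/{n}1.png",c["frame"][:,:,::-1])
E
```

```text
t 2.25 world [585.4 -66.9 239.7] micro xy [-63.2  -6.4] F [0.9 0.4 0.3] Fm [ 0.5 -0.8] grip -0.003 j [-0.31  0.45  1.28  0.    1.41 -1.8 ]
turn [0.0014 0.0001 0.0131] shift cm [ 0.15 -0.29  6.97]
```

View pics/side1.png

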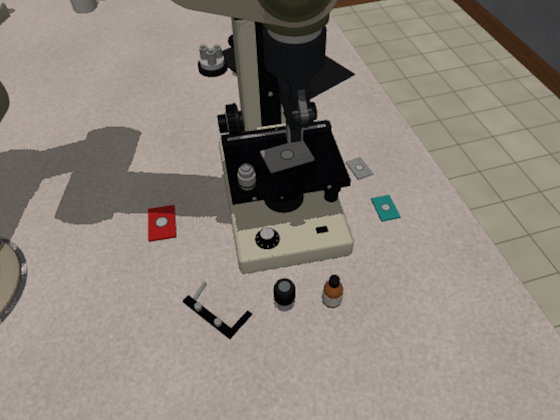

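View pics/wrist1.png

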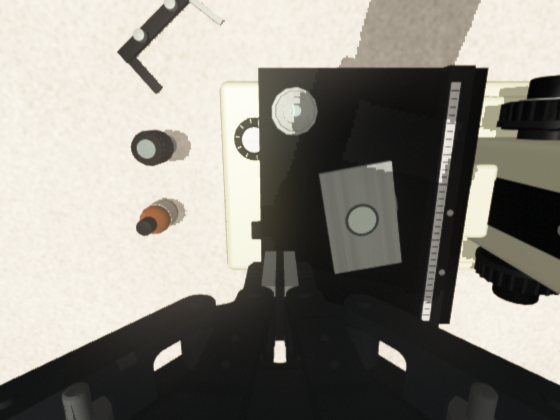

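```bash
python3 - <<'E'
from ov import *
from go import MP
from rig import capture
W=capture("wrist"); pp=(591.7,-8.9,np.deg2rad(185.8))
overlay(W,MP,pp,(220,50),(290,290),2,"pics/ovw.png")
E
```

```text
(no output)
```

View pics/ovw.png

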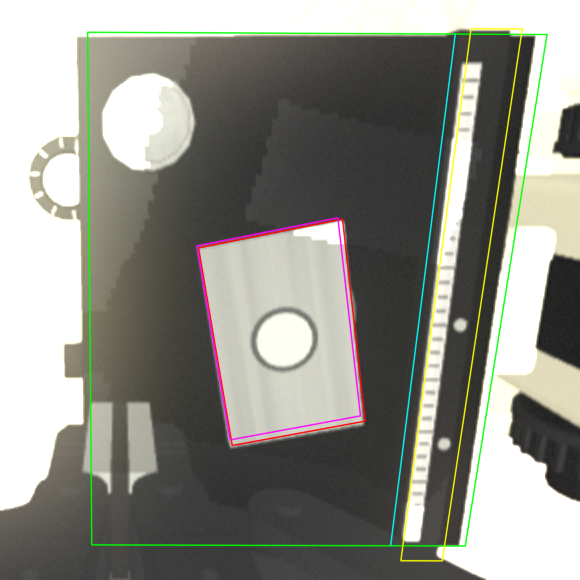

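Request:
move_arm --pt "0 0 0 0.3 0 2.5 0" --pt "0 0 0.013 0.3 0 5 0" --pt "0 0 0.013 0.3 0 7 0" --pt "0 0 0.013 0.3 0 8 0" --pt "0 0 0.013 0.3 0 8 0"

```text
time_s: 2.82
eef_pos: [581.6, -66.5, 157.9]
ee_rot: [-0.002, 0.056, 0.998, 0.001]
force: [-0.5, -0.7, 0.1]
grip_width: 0.005
```

```bash
sed -i 's/MP=(585.4,-3.4,TH)/MP=(586,-6,TH)/' go.py; python3 go.py -45 -5 152
```

```text
t 2.82 world [581.6 -66.5 157.9] micro xy [-60.6  -1.7] F [-0.5 -0.7  0.1] Fm [-0.8  0.5] grip 0.005 j [-0.31  0.51  1.41  0.    1.23 -1.77]
turn [ 0.0021 -0.0034 -0.0104] shift cm [-0.31  1.56  0.59]
```

Request:
move_arm --pt "0.002 -0.003 -0.01 -0.1 0.3 0.3 0" --pt "0.002 -0.003 -0.01 -0.2 0.6 0.55 0" --pt "0.002 -0.003 -0.01 -0.2 0.9 0.55 0" --pt "0.002 -0.003 -0.01 -0.2 1.2 0.55 0"

```text
time_s: 3.15
eef_pos: [585.2, -54.4, 153.1]
ee_rot: [0.0, 0.051, 0.999, -0.0]
force: [0.3, 0.5, -0.2]
grip_width: -0.001
```

```bash
python3 go.py -45 -5 152;  python3 - <<'E'
from ov import *
from go import MP
from rig import capture
W=capture("wrist"); pp=(591.7,-8.9,np.deg2rad(185.8))
overlay(W,MP,pp,(180,50),(330,290),2,"pics/ovw2.png")
E
```

```text
t 3.15 world [585.2 -54.4 153.1] micro xy [-48.2  -4.2] F [ 0.3  0.5 -0.2] Fm [ 0.5 -0.3] grip -0.001 j [-0.29  0.52  1.41  0.    1.22 -1.76]
turn [-0.      0.0007 -0.0006] shift cm [-0.08  0.32  0.11]
```

View pics/ovw2.png

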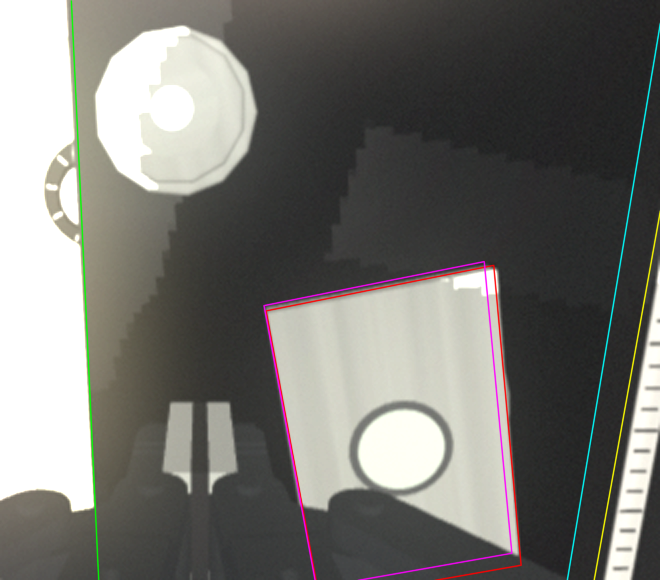

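Request:
move_arm --pt "0 0 0 0 0.4 0.1 0" --pt "0 0 0 0 0.8 0.1 0" --pt "0 0 0 0 1.1 0.1 0" --pt "0 0 0 0 1.4 0.1 0" --pt "0 0 0 0 1.6 0.1 0"

```text
time_s: 3.62
eef_pos: [586.9, -37.7, 152.2]
ee_rot: [0.0, 0.051, 0.999, -0.0]
force: [-0.5, -1.1, -0.4]
grip_width: -0.0
```

```bash
python3 go.py -15 -5 152;  python3 - <<'E'
from ov import *
from go import MP
from rig import capture
W=capture("wrist")
overlay(W,MP,None,(180,50),(330,290),2,"pics/ovw3.png")
E
```

```text
t 3.62 world [586.9 -37.7 152.2] micro xy [-31.4  -4.1] F [-0.5 -1.1 -0.4] Fm [-1.1  0.3] grip -0.0 j [-0.26  0.52  1.41  0.    1.21 -1.73]
turn [-0.0001  0.0008  0.0001] shift cm [-0.09  1.64  0.02]
```

View pics/ovw3.png

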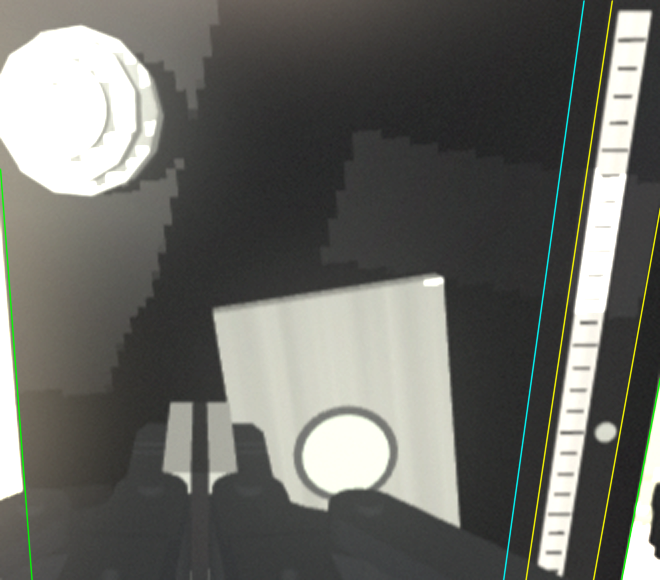

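Request:
move_arm --pt "0 0 0 0 0.25 0 0" --pt "0 0 0 0 0.5 0 0" --pt "0 0 0 0 0.75 0 0" --pt "0 0 0 0 1.0 0 0" --pt "0 0 0 0 1.2 0 0"

```text
time_s: 4.08
eef_pos: [588.2, -25.3, 152.2]
ee_rot: [0.0, 0.051, 0.999, -0.0]
force: [-0.5, -1.3, 0.0]
grip_width: -0.002
```

```bash
python3 go.py -15 -5 152;  python3 - <<'E'
from ov import *
from go import MP
from rig import capture
W=capture("wrist")
overlay(W,MP,None,(180,50),(330,290),2,"pics/ovw4.png")
E
```

```text
t 4.08 world [588.2 -25.3 152.2] micro xy [-19.   -4.1] F [-0.5 -1.3  0. ] Fm [-1.3  0.3] grip -0.002 j [-0.24  0.52  1.41  0.    1.21 -1.71]
turn [0.     0.0008 0.0004] shift cm [-0.09  0.4   0.02]
```

View pics/ovw4.png

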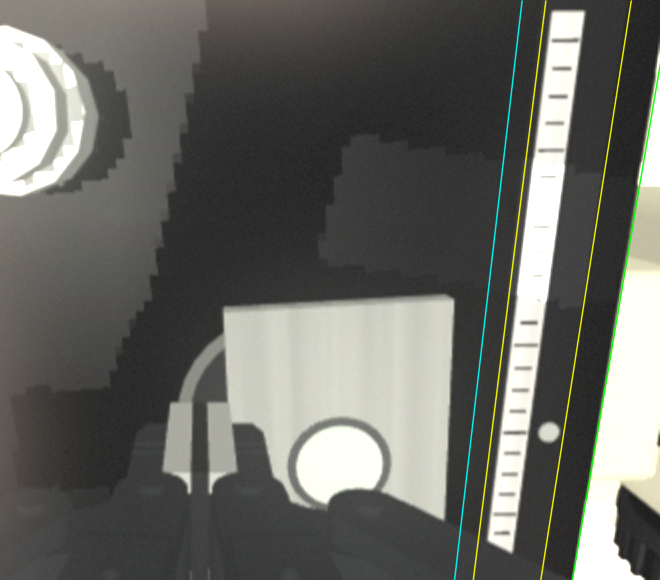

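Request:
move_arm --pt "0 0 0 0 0.12 0 0" --pt "0 0 0 0 0.24 0 0" --pt "0 0 0 0 0.36 0 0" --pt "0 0 0 0 0.48 0 0" --pt "0 0 0 0 0.6 0 0"

```text
time_s: 4.55
eef_pos: [588.8, -18.9, 152.2]
ee_rot: [0.0, 0.051, 0.999, 0.0]
force: [-0.5, -1.1, -0.1]
grip_width: 0.0
```

```bash
python3 go.py -15 -5 152;  python3 - <<'E'
from ov import *
from go import MP
from rig import capture
W=capture("wrist")
overlay(W,MP,None,(180,50),(330,290),2,"pics/ovw5.png")
E
```

```text
t 4.55 world [588.8 -18.9 152.2] micro xy [-12.5  -4.1] F [-0.5 -1.1 -0.1] Fm [-1.2  0.4] grip 0.0 j [-0.23  0.52  1.41  0.    1.22 -1.7 ]
turn [0.0002 0.0008 0.0006] shift cm [-0.09 -0.25  0.02]
```

View pics/ovw5.png

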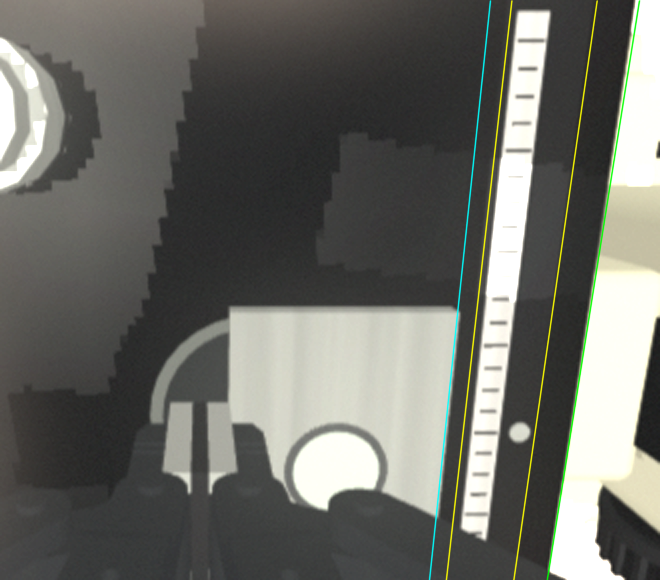

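Request:
move_arm --pt "0 0 0 0 0.1 0 0" --pt "0 0 0 0 0.15 0 0" --pt "0 0 0 0 0.2 0 0"

```text
time_s: 4.85
eef_pos: [589.3, -17.5, 152.3]
ee_rot: [0.001, 0.051, 0.999, -0.001]
force: [0.9, -7.7, 0.1]
grip_width: -0.003
```

Request:
move_arm --pt "0 0 0 0 0.1 0 0" --pt "0 0 0 0 0.15 0 0" --pt "0 0 0 0 0.2 0 0"

```text
time_s: 5.1
eef_pos: [589.4, -17.4, 152.2]
ee_rot: [0.001, 0.051, 0.999, -0.002]
force: [-2.1, -13.1, -1.1]
grip_width: 0.001
```

Request:
move_arm --pt "0 0 0 0 -0.4 0 0" --pt "0 0 0 0 -0.8 0 0" --pt "0 0 0 0 -0.8 -1.5 0" --pt "0 0 0 0 -0.8 -3.5 0" --pt "0 0 0 0 -0.8 -6 0"

```text
time_s: 5.52
eef_pos: [587.9, -24.8, 211.8]
ee_rot: [-0.001, 0.051, 0.999, -0.002]
force: [0.3, 0.3, 0.2]
grip_width: -0.005
```

```bash
python3 go.py 19 -68 200;  python3 - <<'E'
from ov import *
from go import MP
from rig import capture
W=capture("wrist")
overlay(W,MP,(*M(MP,[[20,-7,0]])[0,:2],MP[2]+np.pi/2),(180,50),(330,290),2,"pics/ovw6.png")
E
```

```text
t 5.52 world [587.9 -24.8 211.8] micro xy [-18.5  -3.8] F [0.3 0.3 0.2] Fm [ 0.4 -0.2] grip -0.005 j [-0.24  0.47  1.33 -0.    1.35 -1.71]
turn [-0.0036 -0.0013  0.0001] shift cm [-6.42  3.75  1.16]
```

View pics/ovw6.png

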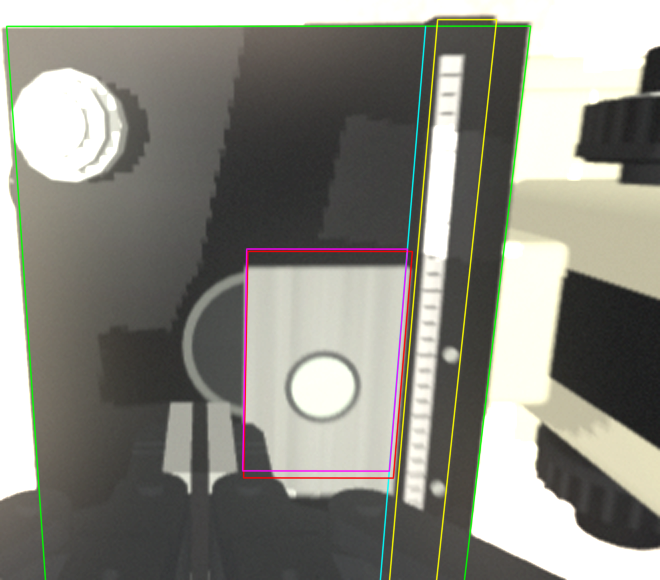

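Request:
move_arm --pt "0 0 0 -2 0 -0.5 0" --pt "0 0 0 -4.5 1 -0.5 0" --pt "0 0 0 -7 2.5 0 0" --pt "0 0 0 -7 3.8 1 0" --pt "0 0 0 -7 3.8 1.5 0"

```text
time_s: 5.98
eef_pos: [663.4, 7.8, 201.2]
ee_rot: [0.003, 0.05, 0.999, -0.002]
force: [-0.3, 0.6, -0.7]
grip_width: -0.0
```

```bash
python3 go.py 20 -72 152;  python3 - <<'E'
from ov import *
from go import MP
from rig import capture
for n in("side","wrist"):
  W=capture(n)
  overlay(W,MP,(*M(MP,[[20,-12,0]])[0,:2],MP[2]+np.pi/2),(180,0),(330,290),2,f"pics/{n}7.png")
E
```

```text
t 5.98 world [663.4   7.8 201.2] micro xy [ 21.6 -75.6] F [-0.3  0.6 -0.7] Fm [0.5 0.3] grip -0.0 j [-0.16  0.65  1.07 -0.    1.42 -1.63]
turn [-0.0036  0.0057  0.0026] shift cm [ 0.39 -0.14  4.92]
```

View pics/wrist7.png

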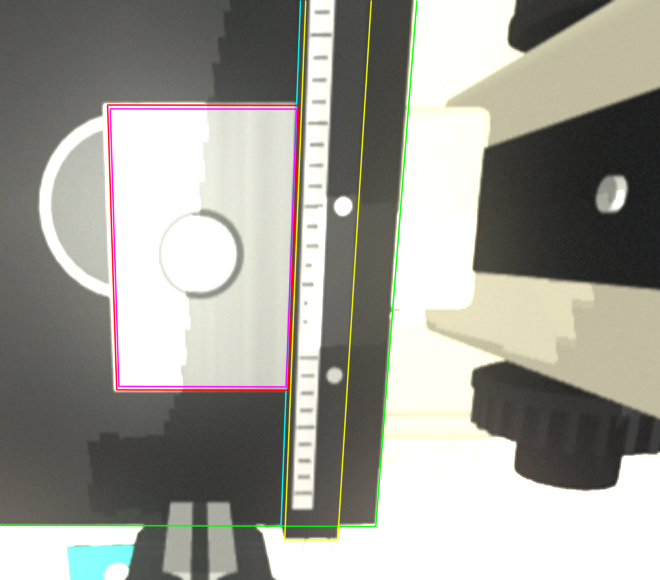

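View pics/side7.png

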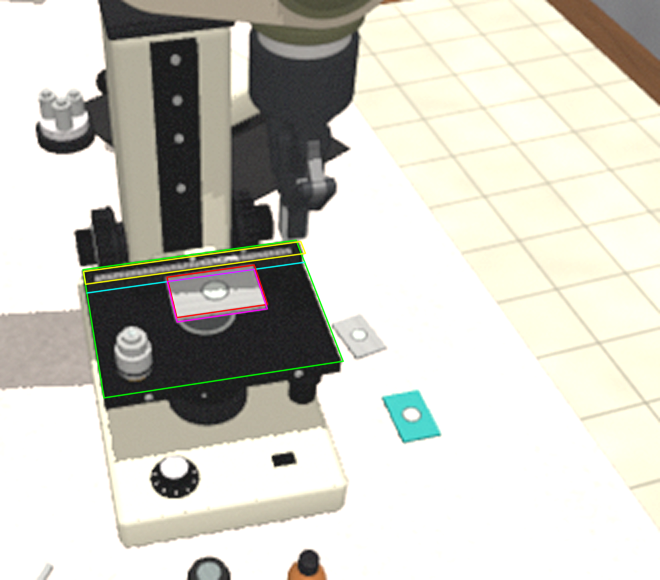

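```bash
python3 - <<'E'
from rig import capture
import cv2
c=capture("scene"); cv2.imwrite("pics/scene7.png",c["frame"][:,:,::-1])
E
```

```text
(no output)
```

View pics/scene7.png

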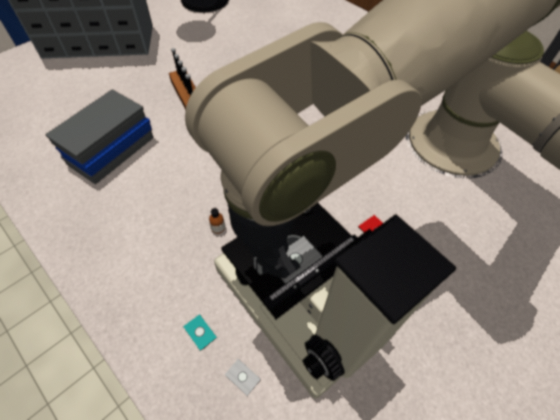

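```bash
python3 - <<'E'
from h import *
import pickle
S,D=pickle.load(open("cams.pkl","rb"))
for uv in [(297,187),(335,158),(250,210),(285,222),(325,190)]:
  d=S["R"].T@np.linalg.inv(S["mtx"])@np.array([*uv,1.]);o=-S["R"].T@S["t"]
  for x in (600,663,): k=(x-o[0])/d[0]; print(uv,(o+d*k).round())
  
E
```

```text
(297, 187) [600.   3. 336.]
(297, 187) [663.  57. 443.]
(335, 158) [600.  49. 427.]
(335, 158) [663.  90. 507.]
(250, 210) [600. -95. 181.]
(250, 210) [663. -13. 331.]
(285, 222) [600. -13. 237.]
(285, 222) [663.  45. 371.]
(325, 190) [600.  45. 370.]
(325, 190) [663.  87. 467.]
```

Request:
move_arm --pt "-0.003 0.005 0.003 0.2 -0.1 1.5 0" --pt "-0.003 0.005 0.003 0.3 -0.1 3 0" --pt "-0.003 0.005 0.003 0.3 -0.1 4.2 0" --pt "-0.003 0.005 0.003 0.3 -0.1 4.8 0" --pt "-0.003 0.005 0.003 0.3 -0.1 4.8 0"

```text
time_s: 6.55
eef_pos: [659.1, 3.7, 154.6]
ee_rot: [0.0, 0.052, 0.999, -0.001]
force: [-0.4, -0.1, 0.1]
grip_width: 0.004
```

```bash
python3 go.py 20 -60 152
```

```text
t 6.55 world [659.1   3.7 154.6] micro xy [ 17.1 -71.8] F [-0.4 -0.1  0.1] Fm [-0.1  0.4] grip 0.004 j [-0.17  0.67  1.15 -0.    1.32 -1.64]
turn [-0.0018  0.0004 -0.0033] shift cm [1.18 0.28 0.26]
```

Request:
move_arm --pt "-0.002 0 -0.003 0.2 0.2 0.25 0" --pt "-0.002 0 -0.003 0.7 0.2 0.25 0" --pt "-0.002 0 -0.003 1.1 0.2 0.25 0" --pt "-0.002 0 -0.003 1.5 0.2 0.25 0" --pt "-0.002 0 -0.003 1.9 0.2 0.25 0"

```text
time_s: 6.97
eef_pos: [640.3, 7.7, 152.8]
ee_rot: [0.001, 0.051, 0.999, -0.0]
force: [1.2, -0.8, 1.3]
grip_width: 0.001
```

```bash
python3 go.py 20 33 152;  python3 - <<'E'
from ov import *
from go import MP
from rig import capture
W=capture("wrist")
overlay(W,MP,None,(180,0),(330,290),2,"pics/w8.png")
E
```

```text
t 6.97 world [640.3   7.7 152.8] micro xy [ 19.2 -52.6] F [ 1.2 -0.8  1.3] Fm [-0.7 -1.3] grip 0.001 j [-0.17  0.63  1.22  0.    1.29 -1.64]
turn [ 0.0001  0.002  -0.0002] shift cm [8.56 0.08 0.07]
```

View pics/w8.png

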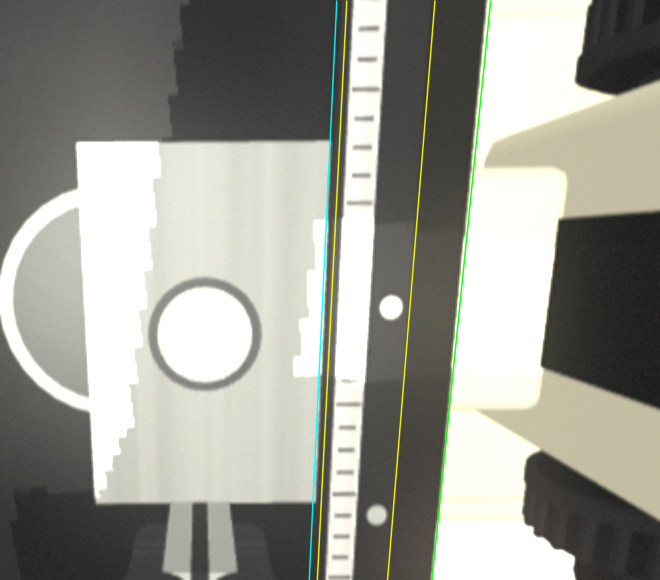

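```bash
cat > pm.py <<'E'
import sys
from ov import *
from go import MP,TH
from rig import capture
def mloc(c,u,v,z=155,off=(180,0),f=2):
    w=ray(c,(off[0]+u/f-.25,off[1]+v/f-.25),z); return (rot(TH).T@(w[:2]-MP[:2])).round(1)
E
python3 - <<'E'
from pm import *
W=capture("wrist")
for p in [(78,142),(330,140),(315,502),(97,503)]: print(mloc(W,*p))
E
```

```text
[-5.6 33. ]
[44.3 33.3]
[ 44.8 -43.3]
[ -4.9 -43.6]
```

Request:
move_arm --pt "0 0.002 0 0.5 0 0.05 0" --pt "0 0.002 0 1.0 0 0.05 0" --pt "0 0.002 0 1.5 0 0.05 0" --pt "0 0.002 0 2.0 0 0.05 0" --pt "0 0.002 0 2.5 0 0.05 0"

```text
time_s: 7.48
eef_pos: [614.9, 10.2, 152.5]
ee_rot: [-0.0, 0.051, 0.999, -0.0]
force: [3.2, -0.6, 3.0]
grip_width: -0.002
```

```bash
python3 go.py 20 35 152;  python3 - <<'E'
from ov import *
from go import MP
from rig import capture
W=capture("wrist")
overlay(W,MP,None,(180,0),(330,290),2,"pics/w9.png")
E
```

```text
t 7.48 world [614.9  10.2 152.5] micro xy [ 19.1 -27.1] F [ 3.2 -0.6  3. ] Fm [-0.3 -3.2] grip -0.002 j [-0.17  0.58  1.31 -0.    1.25 -1.64]
turn [-0.0001 -0.0001 -0.0002] shift cm [6.21 0.09 0.05]
```

View pics/w9.png

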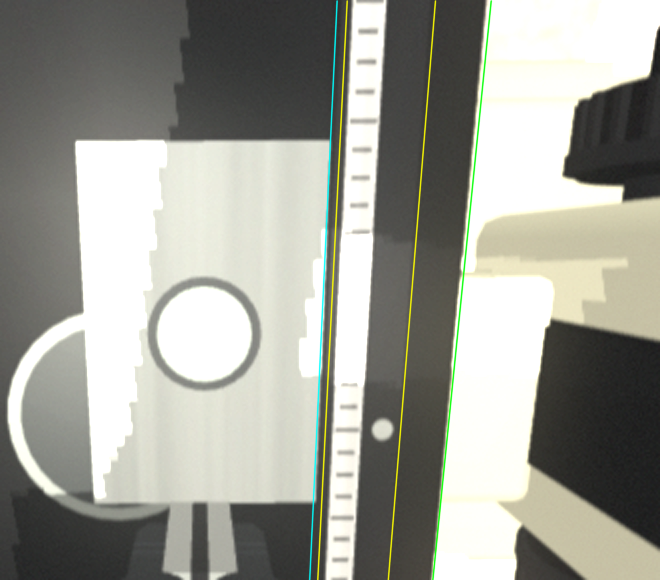

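Request:
move_arm --pt "0 0 0 -0.2 0 0 0" --pt "0 0 0 -0.2 0.05 0.15 0" --pt "0 0 0 -0.2 0.05 0.18 0"

```text
time_s: 7.78
eef_pos: [616.0, 10.9, 150.1]
ee_rot: [-0.001, 0.051, 0.999, 0.0]
force: [-1.7, 0.1, 2.7]
grip_width: -0.005
```

```bash
python3 go.py 20 35 152
```

```text
t 7.78 world [616.   10.9 150.1] micro xy [ 19.8 -28.1] F [-1.7  0.1  2.7] Fm [-0.1  1.7] grip -0.005 j [-0.17  0.58  1.31 -0.    1.25 -1.64]
turn [ 0.0001 -0.0023 -0.    ] shift cm [ 6.32  0.02 -0.17]
```

Request:
move_arm --pt "0 0 0 0 0 -0.1 0" --pt "0 0 0 0.3 0 -0.1 0" --pt "0 0 0 0.6 0 -0.1 0"

```text
time_s: 8.03
eef_pos: [609.8, 11.5, 150.8]
ee_rot: [-0.001, 0.051, 0.999, 0.0]
force: [-0.3, 0.1, -0.7]
grip_width: -0.003
```

Request:
move_arm --pt "0 0 0 0.4 0 -0.03 0" --pt "0 0 0 0.8 0 -0.03 0" --pt "0 0 0 1.2 0 -0.03 0" --pt "0 0 0 1.6 0 -0.03 0" --pt "0 0 0 2.0 0 -0.03 0"

```text
time_s: 8.45
eef_pos: [589.5, 13.6, 151.2]
ee_rot: [-0.001, 0.051, 0.999, 0.0]
force: [1.3, 0.4, -0.9]
grip_width: 0.001
```

```bash
python3 go.py 20 35 151;  python3 - <<'E'
from ov import *
from go import MP
from rig import capture
W=capture("wrist")
overlay(W,MP,None,(180,0),(330,290),2,"pics/w10.png")
E
```

```text
t 8.45 world [589.5  13.6 151.2] micro xy [19.8 -1.5] F [ 1.3  0.4 -0.9] Fm [ 0.5 -1.2] grip 0.001 j [-0.18  0.52  1.4  -0.    1.22 -1.64]
turn [ 0.0001 -0.0026  0.    ] shift cm [3.65 0.02 0.03]
```

View pics/w10.png

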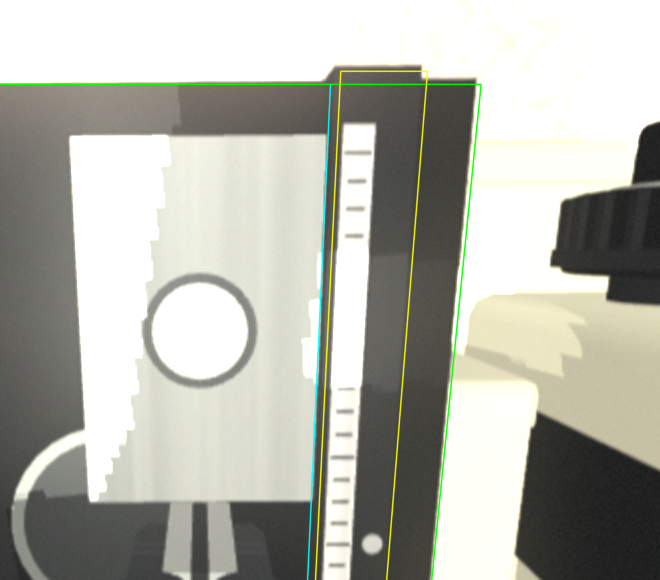

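Request:
move_arm --pt "0 0 0 0.4 0 0 0" --pt "0 0 0 0.8 0 0 0" --pt "0 0 0 1.2 0 0 0" --pt "0 0 0 1.6 0 0 0" --pt "0 0 0 2.0 0 0 0"

```text
time_s: 8.92
eef_pos: [568.7, 15.7, 151.4]
ee_rot: [-0.001, 0.051, 0.999, 0.0]
force: [1.7, -0.1, -0.2]
grip_width: 0.002
```

```bash
python3 go.py 20 35 151;  python3 - <<'E'
from ov import *
from go import MP
from rig import capture
W=capture("wrist")
overlay(W,MP,None,(180,0),(330,290),2,"pics/w11.png")
E
```

```text
t 8.92 world [568.7  15.7 151.4] micro xy [19.8 19.4] F [ 1.7 -0.1 -0.2] Fm [ 0.1 -1.7] grip 0.002 j [-0.18  0.48  1.47 -0.    1.19 -1.65]
turn [ 0.     -0.0029  0.0001] shift cm [1.56 0.02 0.04]
```

View pics/w11.png

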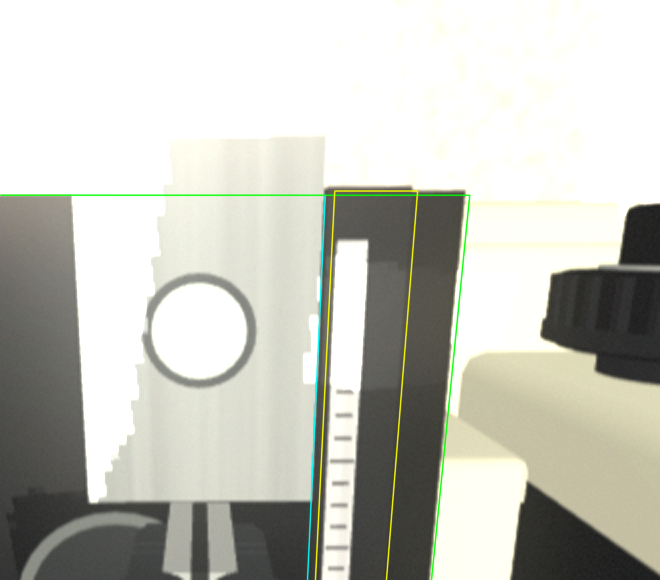

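Request:
move_arm --pt "0 0 0 0.4 0 0 0" --pt "0 0 0 0.8 0 0 0" --pt "0 0 0 1.1 0 0 0" --pt "0 0 0 1.4 0 0 0" --pt "0 0 0 1.5 0 0 0"

```text
time_s: 9.38
eef_pos: [552.8, 17.5, 151.4]
ee_rot: [-0.002, 0.051, 0.999, 0.0]
force: [0.7, 0.3, -0.6]
grip_width: -0.002
```

```bash
python3 go.py 20 35 151;  python3 - <<'E'
from ov import *
from go import MP
from rig import capture
for n in ["wrist","side"]:
  W=capture(n)
  cv2.imwrite(f"pics/{n}raw12.png",W["frame"][:,:,::-1])
  overlay(W,MP,(*M(MP,[[20,82,0]])[0,:2],MP[2]+np.pi/2),(180,0),(330,290),2,f"pics/{n}12.png")
E
```

```text
t 9.38 world [552.8  17.5 151.4] micro xy [20.  35.4] F [ 0.7  0.3 -0.6] Fm [ 0.4 -0.7] grip -0.002 j [-0.18  0.45  1.52 -0.    1.18 -1.65]
turn [ 0.0001 -0.0038  0.0003] shift cm [-0.04  0.    0.04]
```

View pics/wrist12.png

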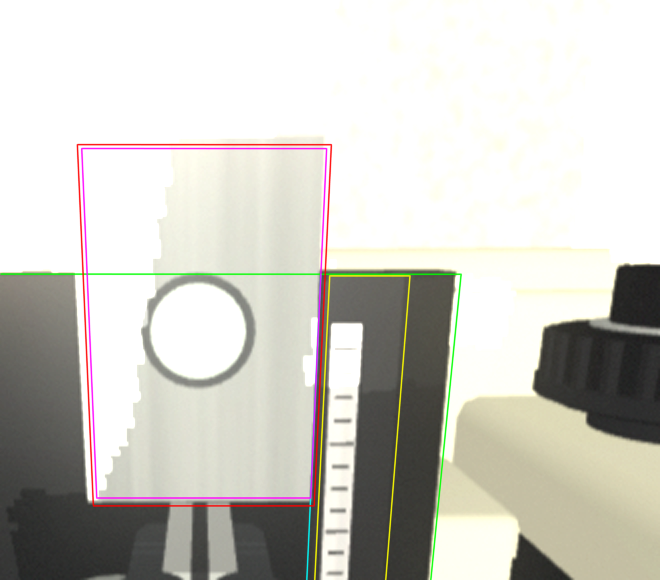

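View pics/side12.png

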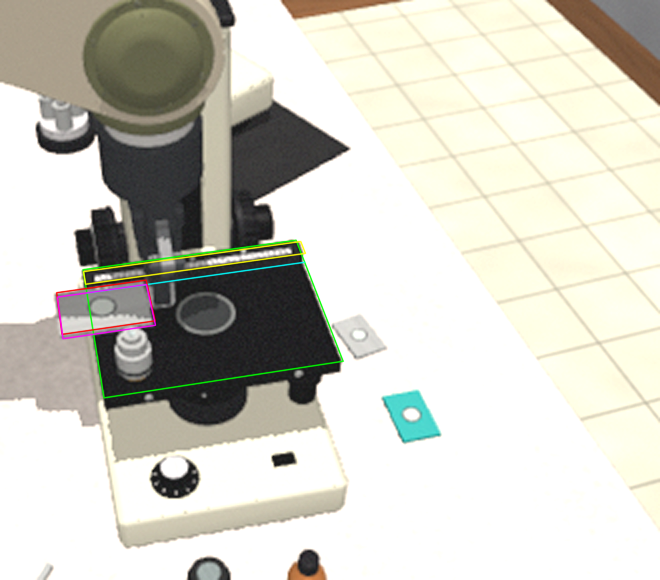

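Request:
move_arm --pt "0 0 0 -0.4 0 0 0" --pt "0 0 0 -1.0 0 0 0" --pt "0 0 0 -1.5 -0.1 -1.5 0" --pt "0 0 0 -1.5 -0.3 -4 0" --pt "0 0 0 -1.5 -0.5 -7 0"

```text
time_s: 9.9
eef_pos: [567.6, 11.0, 220.8]
ee_rot: [-0.004, 0.051, 0.999, 0.001]
force: [0.6, -0.3, 0.5]
grip_width: -0.001
```

```bash
python3 go.py 20 20 225;  python3 - <<'E'
from ov import *
from go import MP
from rig import capture
for n in ["wrist","side","scene"]:
  W=capture(n)
  g=W["frame"]
  off={"wrist":(180,0),"side":(200,100),"scene":(220,150)}[n]; f={"wrist":2,"side":4,"scene":4}[n]; sz={"wrist":(330,290),"side":(170,130),"scene":(170,140)}[n]
  cv2.imwrite(f"pics/{n}raw13.png",cv2.resize(g[off[1]:off[1]+sz[1],off[0]:off[0]+sz[0],::-1],None,fx=f,fy=f,interpolation=cv2.INTER_CUBIC))
  overlay(W,MP,None,off,sz,f,f"pics/{n}13.png")
E
```

```text
t 9.9 world [567.6  11.  220.8] micro xy [15. 20.] F [ 0.6 -0.3  0.5] Fm [-0.2 -0.6] grip -0.001 j [-0.19  0.42  1.38 -0.    1.35 -1.66]
turn [ 0.0006 -0.0076  0.0003] shift cm [ 0.    0.5  -0.42]
```

View pics/wristraw13.png

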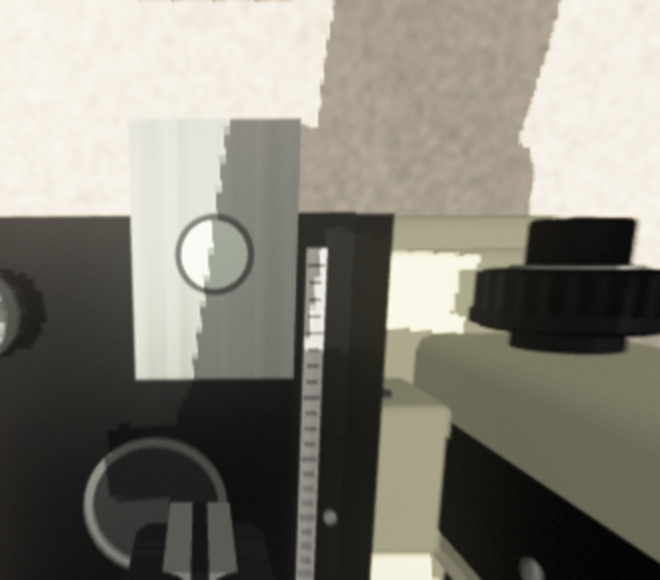

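View pics/sideraw13.png

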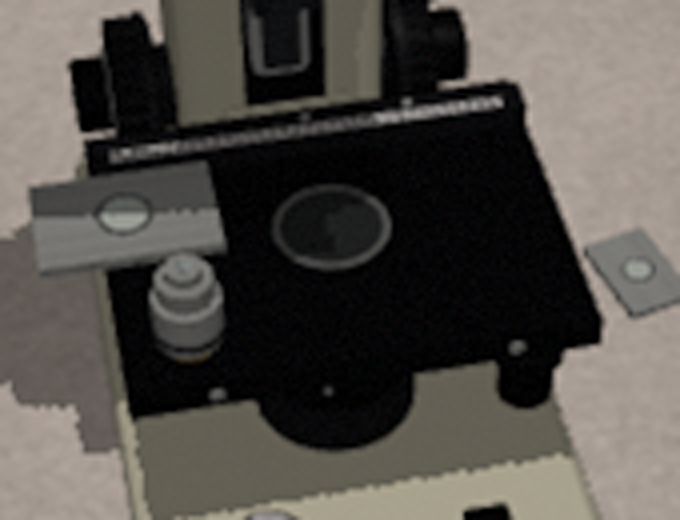

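View pics/sceneraw13.png

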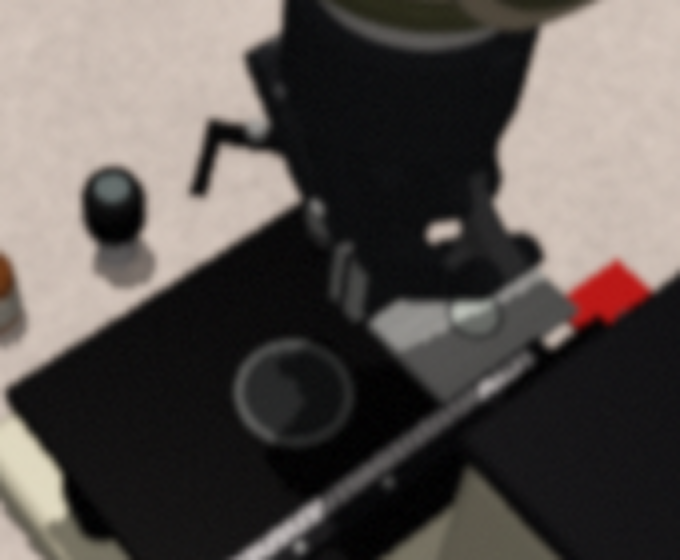

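```bash
python3 - <<'E'
from pm import *
W=capture("wrist")
for n,p,z in [("ol",(129,120),155),("or",(300,119),155),("ir",(293.5,378),155),("il",(135,380),155),("edgeL",(60,217),150),("edgeR",(390,214),150),("scale a",(306.5,248),160),("scale b",(296.5,560),160),("stage right a",(392,230),150),("stage right b",(373,550),150)]: print(n,mloc(W,*p,z=z))
E
```

```text
ol [ -6.6 119.9]
or [ 43.8 120.1]
ir [44.7 42.6]
il [-6.8 42. ]
edgeL [-29.4  92.8]
edgeR [73.7 93.7]
scale a [46.5 83.4]
scale b [ 47.4 -19.7]
stage right a [74.7 88.9]
stage right b [ 76.2 -20.8]
```

```bash
python3 - <<'E'
from rig import job
print(job.finish_job())
E
```

```text
the job is handed in; nothing more can be done
None
```

I pushed the plate with shut fingertips, first sideways until it squared up against the guide bar. I then pushed it along the bar from its far end, until about a third stood out over the open end. I handed the job in at about 10 s of the 64 s. It reports no verdict, so the figures below are my own.

**Last checks, from the wrist image before hand-in:**

| Check | Measured | Allowed |
|---|---|---|
| Plate centre from the open-end edge | about 12 mm inside (about 26 mm standing out) | 4 to 21 mm inside |
| Gap between plate and guide bar | about 1 mm | up to 4 mm |
| Angle between plate and bar | within about 0.01 rad | 0.06 rad |

- **Plate attitude:** the plate looked flat.
- **Other objects:** in the side view the objective stood at the same pixel position as at the start. The eyepiece and slide holder showed no sign of being moved in the last scene picture. The arm never came near them or the bottle on the bench, but I did not measure their positions afterwards.
- **Robot:** the fingers were about 70 mm above the stage and the force reading was near zero.

**What disagreed or went off plan:**
- The first stage pose from the fixed cameras was about 3 mm off the wrist view. I corrected it, and the point where the plate stopped against the bar agreed with the correction to about 2 mm. The two views still differed by 1 to 2 mm along the stage at the end.
- Early in the second push the fingertips rode slightly on the plate's edge, with about 3 N up and 3 N sideways. I backed off and lowered them, which brought a light 2.7 N touch on the stage. I then raised them about 1 mm, and the rest of the push stayed under 2 N.

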